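Press a specimen flush with bench-mounted locking pliers

TASK

Slide the specimen holder along its slideway until it is home, snug against the stop screw with a light but definite push, and let go of it there. Then push the pliers' upper handle down over centre so that the pliers lock by themselves with your hand off and press the specimen flush with the holder, and flick the release lever at the end of the grips down so that they spring open and free the specimen. Do everything gently (never push the holder against the screw with more than 18 N, nor the levers with more than 25 N), press the specimen only with the pliers, leave the holder in its place under the open jaw and the other things on the bench where they are.

Things in the scene. Friction and masses are not known exactly. Their poses are not given: they have to be found in the camera images.
- fixture: Bench-mounted locking pliers on a fixed base plate 10 mm thick. Origin: on the bench under the jaw pivot. x: sliding direction of the holder, to the backstop, away from the robot. y: along the pliers; nest and jaw at y = -80 mm, grips towards +y. Steel cheeks 68 mm high at y -15 to 66, x -15 to 15 mm. The jaw arm over the nest is about 60 mm or more above the bench.
- nest_home (a point): Point on top of the base plate under the spindle (x 0, y -80, z 10 mm in the fixture frame; same axes). When the holder is home against the stop screw its origin lies from 5 mm short of this point to 5 mm beyond, depending on the screw. Two guide rails 12 mm high leave the 40 mm wide block 1.5 mm each side over the last 42 mm; their mouth flares outward over 38 mm before that.
- backstop: Steel block 12 x 46 x 18 mm fixed at the end of the slideway, with a 10 mm stop screw through it along the fixture's x, 9 mm above the plate. Origin: centre of its underside. The screw's tip, 9 to 19 mm short of the block's near face, is set differently each time and not measured: feel for it. A push of 5 to 12 N against it is right; over 18 N is too much.
- holder: Loose aluminium holder, about 220 g: block 44 (x) x 40 (y) x 16 mm high with a tongue 14 mm wide, 10 mm high running to -x, ending in an upright tab. Origin: centre of the block's underside; x points from tab to backstop. Starts on the base plate 55 to 75 mm short of nest_home, in the mouth of the rails, up to 4 mm aside and 0.1 rad askew.
- holder_tab (a point): Grip point in the upright tab of the holder: tab 20 (x) x 14 (y) mm, top 46 mm above the plate; this point is at its middle, 28 mm above the plate and 85 mm to -x of the holder's origin. Grasp it across its 14 mm (along the holder's y) from above.
- specimen: Copper-coloured round specimen, 22 mm in diameter, a tight fit in the middle of the holder block. Origin: centre of its top face. It stands 2 to 3.5 mm proud of the block (origin up to 19.5 mm above the holder's underside) and needs about 10 N to be pushed in; flush means its top is 16 mm above the holder's underside, where it stops.
- spindle_tip (a point): Centre of the flat lower face of the 10 mm rubber-tipped, springy spindle at the end of the jaw, above the nest. It comes down as the handle is pushed and presses the specimen with about 20 N when locked. Open, it stands about 3 mm or more above the proud specimen.
- spindle: The spindle itself (origin at the same point as spindle_tip).
- handle: Upper handle: steel bar 16 mm wide, 12 mm thick, black rubber pad over its end. Origin: its hinge (y 55, z 55 mm in the fixture frame). Its y runs along the bar to the pad, x is the hinge axis, z up out of the pad; pushed down it turns about -x. Starts raised 0.52 to 0.92 rad above level. Stop: level to 0.26 rad above level, as the unmeasured adjusting screw is set. More than 25 N is too much.
- handle_pad (a point): Middle of the top of the handle's rubber pad (30 mm in x, 44 along the bar), 106 mm from the hinge along the handle's y and 18 mm up its z. Pushed down here, resistance rises to 5 to 8 N, falls away to nothing at the centre, then the handle snaps down by itself, 0.06 rad further, onto a hard stop and stays. Let go earlier it springs back. Where differs each time and must be felt.
- driver: Screwdriver lying on the bench (bystander).
- tweezers: Steel tweezers, 127 mm, lying on the bench behind the pliers (bystander).
- dish: Flat closed glass dish, 90 mm (bystander).
- sample_jar: Clear glass jar with a white cap, 60 mm in diameter, 85 mm high (bystander).
- reagent: White bottle, 64 mm in diameter, 130 mm high (bystander).
- paste_jar: Amber jar, 56 mm in diameter, 55 mm high (bystander).
- release: Release lever, a rocker hinged along the fixture's x. Origin: its hinge, at y 160, z 45 mm in the fixture frame. Its inner end lifts the handle from below; a light spring returns it. It touches the locked handle after its pad has sunk 2 to 13 mm (unmeasured screw), then needs about 4 to 8 N until the pliers spring open 5 to 12 mm later, before its stop. More than 25 N is too much.
- release_pad (a point): Middle of the top of the steel thumb pad, 28 (x) x 30 (y) x 6 mm, at the outer end of the release lever beyond the end of the handle: at rest 70 mm outward (+y) of the lever's hinge and 30 mm above it (75 mm above the bench). Fully down at its stop it has sunk about 31 mm and moved 6 mm outward.

How it is judged:
By the outcome, as a careful person would: the job done as asked, in the order asked, and still so for the second after the job is handed in, with the robot touching nothing.
It also fails if it takes over 72 s, if anything falls off the work surface, if the arm or the gripper's body presses on something with over 40 N, if the wrist force passes 120 N, or if a joint passes its speed limit or range.

ROBOT

A 7-joint arm with a two-finger parallel gripper is mounted at the origin on the work surface. World frame = base frame: x ahead of the robot, y to its left, z up, the work surface at z = 0. Lengths are in mm, angles in rad, forces in N, time in s.
With the tool pointing down it reaches from about 425 to 875 mm from the base axis. Payload 4.7 kg.
Tool frame: the origin (TCP) lies midway between the tips of the shut fingers; the grasp point (between the pads) lies 19 mm behind it (ctrl.grip_depth is the distance from the TCP to the grasp point, in mm); z points along the fingers, x is the direction in which the jaws open and shut, and the axes are right-handed (so a half turn about z gives the same grasp; the last joint's range is limited). The gripper opens to 85 mm and grips with 20 to 120 N. Pads are 22 mm wide; open, the fingers measure 114 mm over their backs; the gripper's body (76 mm by 85 mm) begins 54 mm behind the grasp point. The pads swing forward as they close: fully open they stand 13 mm farther back than shut.
Start: joints at [1.123, 0.321, -0.07, 1.45, 0.023, 1.371, -0.057], TCP at [289.598, -581.943, 231.349] pointing down, gripper open.
Joint ranges: [-2.86, 2.86], [-0.3, 2.09], [-1.38, 1.24], [0.06, 2.45], [-1.56, 4.7], [0.09, 2.05], [-2.69, 2.69]. Speed limits (rad/s): [2.57, 2.57, 3.14, 3.14, 3.14, 3.14, 3.14].

INTERFACE

Orientations are given as [roll, pitch, yaw] about the fixed x, y, z axes, in that order (R = Rz(yaw) Ry(pitch) Rx(roll)).
In Python, from plant import ctrl gives the robot as it stands. The module is installed in compiled form; this text tells all that it offers.
- The arm moves only by the tool play_rows, never from a script. Its argument "plan" is a list of rows, each an object of numbers: "dx", "dy", "dz": the shift along the tool's x, y, z in units of 30 mm (1.0 is 30 mm); "ax", "ay", "az": the turn, a rotation vector about the tool's x, y, z in rad. A call has exactly 5 rows; each row shifts and turns the pose as measured when the row begins, along the tool's axes as they then stand; what a row does not reach is not made up. A row lasts 1/10 s, in which the tool goes at most 50 mm and 8.59 degrees, less where a joint would pass 70% of its speed; a pose out of reach is approached as far as the arm can. A call is refused whole if a number of a shift passes 1 or a number of a turn 0.15, either way. A call with a gripper value outside its range is refused whole. "claw" is the opening in per cent of the stroke, from 0 (shut) to 100 (fully open), set as the call begins (left out, the last holds). The fingers move at their own pace and stop on an object; the grip force is fixed at half the most. Time passes only in rows, so rows that do not move let the fingers close, or fill a call up. It gives the time, the measured TCP pose, the force and the opening at its end, in the units of the state.
- ctrl.read_state(): the state, without advancing time (a new reading comes with each control period).
- ctrl.snapshot(name): name is "side" or "top" or "wrist"; returns the picture (384x512x3 uint8, blue, green, red); there is no depth.
- ctrl.camera_info(name): a dict with "vfov" (degrees; the focal length in pixels is half the picture's height over the tangent of half this angle, whatever the lens; pixels are square), "cx", "cy" (the principal point, pixels), "R" (3x3) and "t" (3): a world point X has camera coordinates R X + t; the wrist camera has in their place "T_tool_cam" (4x4, takes a point from camera to tool coordinates, whose origin is the TCP and whose axes are the tool frame's). Camera axes: x right, y down, z forward; pixel columns grow to the right and rows downward; lengths in mm; the calibration is good to about 2 mm. A picture is of the moment at which its call begins: read the wrist's pose just before it. camera_info takes no time and is no camera call.
- ctrl.close_job(): hands the job in, once; it reports no verdict.
The state is a dict: "t": time; "joint_positions": joint angles; "dq": joint speeds; "joint_efforts": joint torques, N m; "eef_pos": TCP position; "tool_rot": TCP orientation; "force": force on the tool from outside, world axes, zero at the start; "ft_torque": the same for the moment, N m; "grip_width": opening from 0.0 (shut) to 1.0 (fully open).
Only numpy, scipy, OpenCV 4.12 (cv2) and the standard library are available. Lean on these libraries where they do the work, as an engineer would, in place of code of your own. Each camera call takes 0.05 s, during which the arm holds its last target. There are 200 camera calls.

## Working session

There is one attempt and no reset: what is moved stays moved. The work goes in short steps, Python scripts to look and compute and a tool call to move; the robot and the scene stay as the last step left them, time stands still between calls to the robot, and variables do not carry over. Pictures are saved under pics/ and viewed, about 8 in all and at most 12, crops included, and the job is handed in when it is done.

Besides the shell and the picture viewer there is one more tool, called after "Request:" by a JSON object that holds its "name" and its "arguments", one argument or row to a line. play_rows: Moves the arm, as the interface text tells. Its arguments: {"type":"object","properties":{"plan":{"type":"array"},"claw":{"type":"number"}},"required":["plan"]}

```bash
mkdir -p pics; cat > h.py <<'E'
import numpy as np, cv2
from plant import ctrl
from scipy.spatial.transform import Rotation as Ro
def snap(n,f=None):
    s=ctrl.read_state(); im=ctrl.snapshot(n)
    if f: cv2.imwrite('pics/'+f,im)
    return s,im
def cam(n,s=None):
    c=ctrl.camera_info(n); f=192/np.tan(np.radians(c['vfov'])/2)
    if 'R' in c: R=np.array(c['R']);t=np.array(c['t'])
    else:
        T=np.array(c['T_tool_cam']); Rt=rot(s); Rw=Rt@T[:3,:3]; p=np.array(s['eef_pos'])+Rt@T[:3,3]
        R=Rw.T; t=-R@p
    return f,c['cx'],c['cy'],R,t
def rot(s):
    r=np.array(s['tool_rot']); return r if r.shape==(3,3) else Ro.from_euler('xyz',r).as_matrix()
def ray(n,uv,s=None):
    f,cx,cy,R,t=cam(n,s); d=R.T@np.array([(uv[0]-cx)/f,(uv[1]-cy)/f,1]); return -R.T@t,d/np.linalg.norm(d)
def onz(n,uv,z,s=None):
    o,d=ray(n,uv,s); return o+d*(z-o[2])/d[2]
def proj(n,X,s=None):
    f,cx,cy,R,t=cam(n,s); q=R@np.array(X)+t; return cx+f*q[0]/q[2],cy+f*q[1]/q[2]
def tri(a,b):
    (o1,d1),(o2,d2)=a,b; k=np.linalg.lstsq(np.c_[d1,-d2],o2-o1,rcond=None)[0]
    p,q=o1+k[0]*d1,o2+k[1]*d2; return (p+q)/2,np.linalg.norm(p-q)
def move(target,yaw=None):
    s=ctrl.read_state();R=rot(s);return R.T@(np.array(target)-s['eef_pos'])/30
E
python3 - <<'E'
from h import *
s,a=snap('top');_,b=snap('side')
cv2.imwrite('pics/t.png',a);cv2.imwrite('pics/s.png',b)
print(s)
for n in('top','side','wrist'):print(ctrl.camera_info(n))
E
```

```text
{'t': 0.0, 'joint_positions': array([ 1.12311658,  0.32180536, -0.07004572,  1.45164581,  0.02260152,
        1.37074079, -0.05690937]), 'dq': array([ 0.00072291, -0.00143449,  0.00114356,  0.00114887, -0.0003627 ,
       -0.00099594,  0.00020322]), 'joint_efforts': array([ 3.81489008e-04, -4.93573487e+01, -3.82147562e-01, -3.14334047e+01,
        1.29926178e-02,  1.14736755e-02, -1.03461346e-05]), 'eef_pos': array([ 289.31311451, -581.50123691,  230.24926024]), 'tool_rot': array([ 3.14148478e+00,  1.80999495e-03, -1.10903284e+00]), 'force': array([-0.36157347,  0.28054843,  0.32686996]), 'ft_torque': array([-0.03289423, -0.00572885, -0.00258309]), 'grip_width': 1.001924344403175}
{'vfov': 48.10911262804956, 'cx': 263.03153433338196, 'cy': 195.0529780174404, 'R': array([[-0.00187594, -0.99995569,  0.00922538],
       [-0.99795444,  0.0012825 , -0.0639163 ],
       [ 0.06390164, -0.00932642, -0.99791262]]), 't': array([ -23.84435047,  515.04570891, 1310.25327982])}
{'vfov': 52.80228574862495, 'cx': 255.33979606475668, 'cy': 193.3625951443031, 'R': array([[-0.99016934, -0.13967208,  0.00750936],
       [-0.10616666,  0.71551815, -0.69047984],
       [ 0.09106768, -0.68448921, -0.72331265]]), 't': array([ 509.61638894,  124.18615088, 1295.909371  ])}
{'vfov': 63.628768126541104, 'cx': 254.40837269245765, 'cy': 190.73198747362875, 'T_tool_cam': array([[ 9.99999737e-01, -3.30935560e-04,  6.45416672e-04,
        -3.64398104e-01],
       [ 1.52907707e-04,  9.66033264e-01,  2.58417702e-01,
        -6.64880930e+01],
       [-7.09013582e-04, -2.58417535e-01,  9.66033061e-01,
        -1.41967265e+02],
       [ 0.00000000e+00,  0.00000000e+00,  0.00000000e+00,
         1.00000000e+00]])}
```

View pics/t.png

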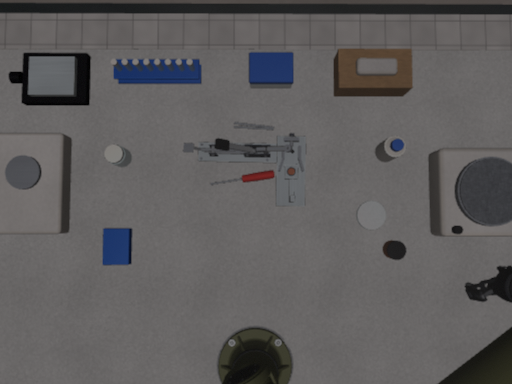

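View pics/s.png

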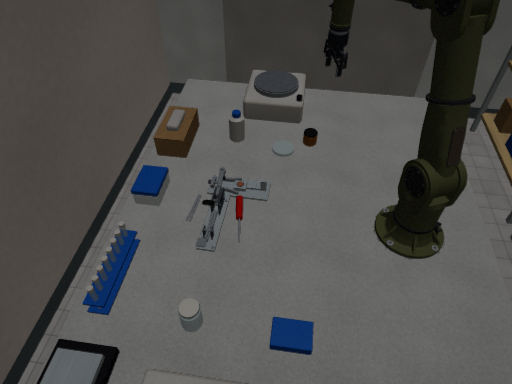

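The top view shows the pliers with the grips to image left (+y). The specimen is at about (291,171), the tab at (292,198), the handle pad at (222,145) and the release pad at (189,147). The side view confirms the layout, with the screwdriver beside the grips at (239,207).

```bash
python3 - <<'E'
from h import *
for n,uv,z in(('spec',(291,171),29),('tab',(292,198),56),('hpad',(222,145),130),('rel',(189,147),75),('baseNearcorner L',(276,206),10),('nearR',(304,206),10),('backstop',(291,137),28),('plateend',(199,161),10)):print(n,onz('top',uv,z).round())
s,im=snap('top');cv2.imwrite('pics/tc.png',cv2.resize(im[115:220,170:320],None,fx=5,fy=5,interpolation=cv2.INTER_CUBIC))
E
```

```text
spec [ 588. -111.   29.]
tab [ 504. -111.   56.]
hpad [650.  93. 130.]
rel [654. 195.  75.]
baseNearcorner L [481. -65.  10.]
nearR [ 481. -152.   10.]
backstop [ 694. -111.   28.]
plateend [622. 174.  10.]
```

View pics/tc.png

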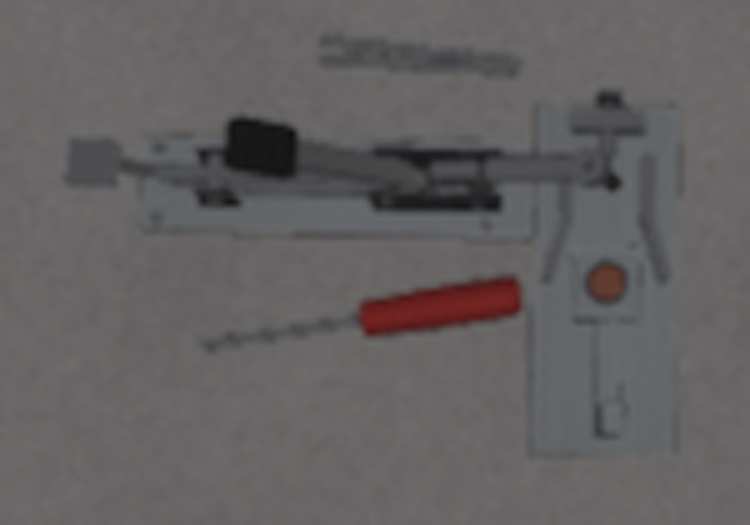

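Request:
{"name": "play_rows", "arguments": {
  "plan": [
    {"dx": -0.65, "dy": -0.89, "dz": -0.15, "az": 0.115},
    {"dx": -0.75, "dy": -0.8, "dz": -0.15, "az": 0.115},
    {"dx": -0.84, "dy": -0.71, "dz": -0.15, "az": 0.115},
    {"dx": -0.91, "dy": -0.61, "dz": -0.15, "az": 0.115},
    {"dx": -0.98, "dy": -0.5, "dz": -0.15}
  ],
  "claw": 50
}}

```text
invalid input at $.plan[0]: expected keys dx, dy, dz, ax, ay, az
```

Request:
{"name": "play_rows", "arguments": {
  "plan": [
    {"dx": -0.98, "dy": -0.5, "dz": -0.1},
    {"dx": -0.98, "dy": -0.5, "dz": -0.1},
    {"dx": -0.98, "dy": -0.5},
    {"dx": -0.98, "dy": -0.5},
    {"dx": -0.98, "dy": -0.5}
  ]
}}

```text
invalid input at $.plan[0]: expected keys dx, dy, dz, ax, ay, az
```

Request:
{"name": "play_rows", "arguments": {
  "plan": [
    {"dx": -0.98, "dy": -0.5},
    {"dx": -0.98, "dy": -0.5},
    {"dx": -0.98, "dy": -0.5},
    {},
    {}
  ]
}}

```text
invalid input at $.plan[0]: expected keys dx, dy, dz, ax, ay, az
```

Request:
{"name": "play_rows", "arguments": {
  "plan": [
    {"dx": -0.65, "dy": -0.89, "dz": -0.15, "ax": 0, "ay": 0, "az": 0.115},
    {"dx": -0.75, "dy": -0.8, "dz": -0.15, "ax": 0, "ay": 0, "az": 0.115},
    {"dx": -0.84, "dy": -0.71, "dz": -0.15, "ax": 0, "ay": 0, "az": 0.115},
    {"dx": -0.91, "dy": -0.61, "dz": -0.15, "ax": 0, "ay": 0, "az": 0.115},
    {"dx": -0.98, "dy": -0.5, "dz": -0.15, "ax": 0, "ay": 0, "az": 0}
  ],
  "claw": 50
}}

```text
t: 0.65
eef_pos: [362.2, -435.0, 249.3]
tool_rot: [3.135, 0.004, -1.6]
force: [-0.0, -0.0, -1.1]
grip_width: 0.499
```

Request:
{"name": "play_rows", "arguments": {
  "plan": [
    {"dx": -0.98, "dy": -0.5, "dz": -0.1, "ax": 0, "ay": 0, "az": 0},
    {"dx": -0.98, "dy": -0.5, "dz": -0.1, "ax": 0, "ay": 0, "az": 0},
    {"dx": -0.98, "dy": -0.5, "dz": 0, "ax": 0, "ay": 0, "az": 0},
    {"dx": -0.98, "dy": -0.5, "dz": 0, "ax": 0, "ay": 0, "az": 0},
    {"dx": -0.98, "dy": -0.5, "dz": 0, "ax": 0, "ay": 0, "az": 0}
  ]
}}

```text
t: 1.15
eef_pos: [443.6, -283.5, 255.5]
tool_rot: [3.134, 0.004, -1.601]
force: [0.3, 0.1, 0.0]
grip_width: 0.495
```

Request:
{"name": "play_rows", "arguments": {
  "plan": [
    {"dx": -0.98, "dy": -0.5, "dz": 0, "ax": 0, "ay": 0, "az": 0},
    {"dx": -0.98, "dy": -0.5, "dz": 0, "ax": 0, "ay": 0, "az": 0},
    {"dx": -0.98, "dy": -0.5, "dz": 0, "ax": 0, "ay": 0, "az": 0},
    {"dx": 0, "dy": 0, "dz": 0, "ax": 0, "ay": 0, "az": 0},
    {"dx": 0, "dy": 0, "dz": 0, "ax": 0, "ay": 0, "az": 0}
  ]
}}

```text
t: 1.65
eef_pos: [494.4, -186.4, 254.6]
tool_rot: [3.134, 0.006, -1.591]
force: [0.0, -0.9, 0.1]
grip_width: 0.501
```

```bash
python3 - <<'E'
from h import *
import pickle
s,im=snap('wrist','w0.png');pickle.dump(s,open('w0.pkl','wb'))
E
```

Request:
{"name": "play_rows", "arguments": {
  "plan": [
    {"dx": -0.8, "dy": -0.38, "dz": 0, "ax": 0, "ay": 0, "az": 0},
    {"dx": -0.8, "dy": -0.38, "dz": 0, "ax": 0, "ay": 0, "az": 0},
    {"dx": -0.8, "dy": -0.38, "dz": 0, "ax": 0, "ay": 0, "az": 0},
    {"dx": -0.8, "dy": -0.38, "dz": 0, "ax": 0, "ay": 0, "az": 0},
    {"dx": 0, "dy": 0, "dz": 0, "ax": 0, "ay": 0, "az": 0}
  ]
}}

```text
t: 2.2
eef_pos: [541.4, -96.1, 253.9]
tool_rot: [3.132, 0.005, -1.605]
force: [-0.6, -0.1, 0.4]
grip_width: 0.505
```

```bash
python3 - <<'E'
from h import *
import pickle
s,im=snap('wrist','w1.png');pickle.dump(s,open('w1.pkl','wb'))
a=cv2.imread('pics/w0.png')
cv2.imwrite('pics/w01.png',cv2.resize(np.vstack([a,im]),None,fx=.78,fy=.78))
cv2.imwrite('pics/w1b.png',cv2.resize(cv2.convertScaleAbs(im,alpha=1.8),None,fx=1.5625,fy=1.5625,interpolation=cv2.INTER_CUBIC))
cv2.imwrite('pics/w0b.png',cv2.resize(cv2.convertScaleAbs(a,alpha=1.8),None,fx=1.5625,fy=1.5625,interpolation=cv2.INTER_CUBIC))
print(s['eef_pos'],s['tool_rot'])
E
```

```text
[541.41898315 -96.09894314 253.94213297] [ 3.13245389  0.00535271 -1.60545672]
```

View pics/w1b.png

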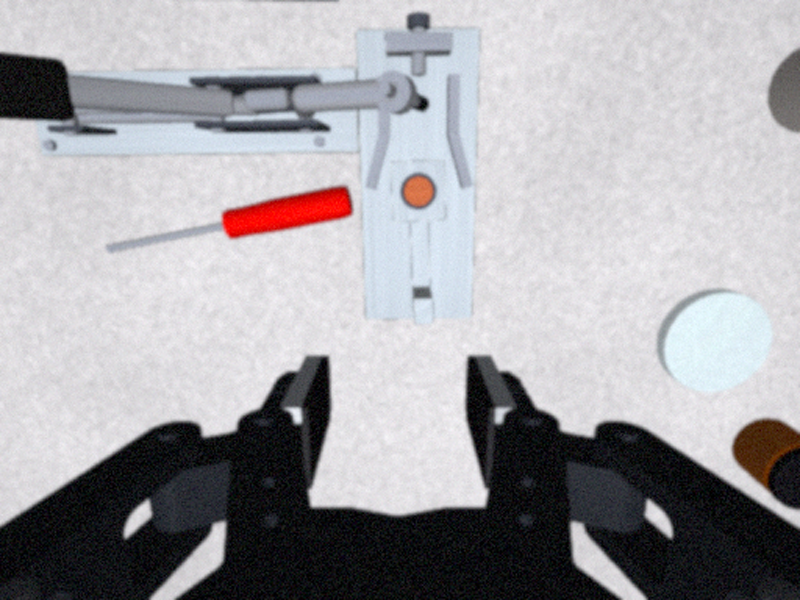

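View pics/w0b.png

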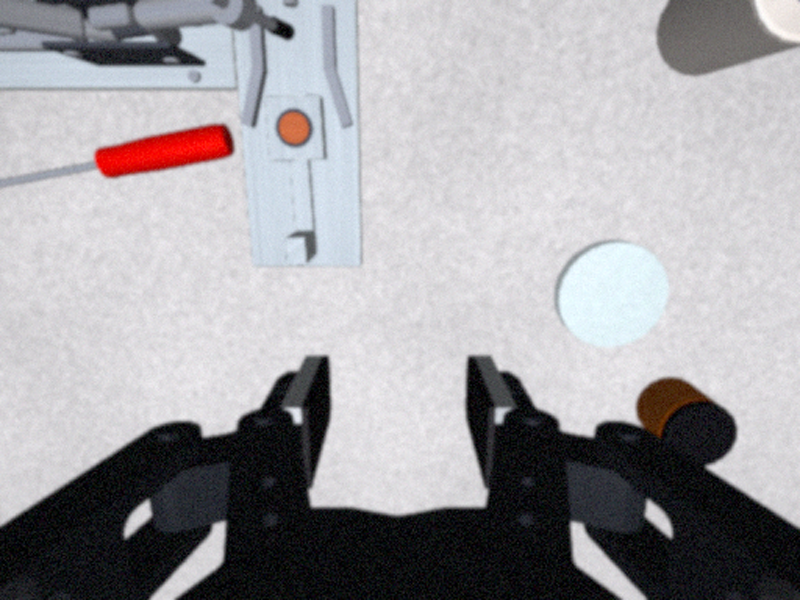

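The wrist views show the specimen at about (418,190), the tab top at (424,311), the rails at (383,130) and (453,110), and the stop screw at (418,65). All are in the enlarged w1 picture. In w0 the tab top is at about (299,249).

```bash
python3 - <<'E'
from h import *
import pickle
k=1.5625
S=[pickle.load(open(f'w{i}.pkl','rb')) for i in(0,1)]
I=[cv2.imread(f'pics/w{i}.png') for i in(0,1)]
sp=[]
for im in I:
    h=cv2.cvtColor(im,cv2.COLOR_BGR2HSV); m=cv2.inRange(h,(5,120,90),(20,255,255))
    n,l,st,c=cv2.connectedComponentsWithStats(m[:200]);j=[j for j in range(1,n) if st[j,4]>150]; print([(c[q].round(1),st[q,4]) for q in j]); sp.append(c[j[0]])
R=lambda i,uv:ray('wrist',uv,S[i])
print('spec',tri(R(0,sp[0]),R(1,sp[1])))
P=lambda a,b:tri(R(0,np.array(a)/k),R(1,np.array(b)/k))
print('tab',P((299,249),(424,311)))
print('ring',P((232,12),(396,94)), 'spindle tip', P((289,31),(422,103)))
o=lambda uv,z:onz('wrist',np.array(uv)/k,z,S[1]).round(1)
print('tab56',o((424,311),56),'spec29',o(sp[1]*k,28.5))
print('plate corners',[o(u,10) for u in((357,29),(480,29),(366,318),(473,318))])
print('rails inner z22',[o(u,22) for u in((389,110),(387,135),(448,75),(450,130))])
print('arm plate',[o(u,10) for u in((38,154),(357,153),(358,67))], 'backstop',[o(u,28) for u in((386,33),(386,55),(452,55),(452,33))],'screw tip',o((418,73),19))
for i,z in((0,0),(1,0)):pass
print(o((8,85),120))
E
```

```text
[(array([187.6,  81.3]), np.int32(284))]
[(array([267.4, 122. ]), np.int32(266))]
spec (array([ 589.45989438, -110.95896835,   27.5339934 ]), np.float64(0.06265656291520053))
tab (array([ 503.78124553, -113.11973382,   50.97558239]), np.float64(1.8752746602351167))
ring (array([646.37448007, -96.72258228,  96.54861878]), np.float64(2.8673367364042535)) spindle tip (array([ 649.08108485, -114.9826571 ,   37.89420922]), np.float64(0.41016233430881266))
tab56 [ 504.5 -112.5   56. ] spec29 [ 589.5 -110.9   28.5]
plate corners [array([703.2, -70.7,  10. ]), array([ 700. , -158.7,   10. ]), array([485.8, -65.8,  10. ]), array([ 482.8, -155.2,   10. ])]
rails inner z22 [array([646.8, -91.7,  22. ]), array([629.7, -89.5,  22. ]), array([ 668.6, -134.5,   22. ]), array([ 631.6, -135.7,   22. ])]
arm plate [array([625.9, 178.6,  10. ]), array([618.1, -65.8,  10. ]), array([678.2, -70. ,  10. ])] backstop [array([695.6, -91.7,  28. ]), array([681.9, -91.1,  28. ]), array([ 680.3, -136.7,   28. ]), array([ 694. , -136.8,   28. ])] screw tip [ 671.1 -113.3   19. ]
[656.3 107.3 120. ]
```

Request:
{"name": "play_rows", "arguments": {
  "plan": [
    {"dx": 0.11, "dy": 0.25, "dz": 0.9, "ax": 0, "ay": 0, "az": -0.013},
    {"dx": 0.11, "dy": 0.25, "dz": 0.9, "ax": 0, "ay": 0, "az": -0.013},
    {"dx": 0.11, "dy": 0.25, "dz": 0.9, "ax": 0, "ay": 0, "az": -0.013},
    {"dx": 0.11, "dy": 0.25, "dz": 0.9, "ax": 0, "ay": 0, "az": -0.013},
    {"dx": 0.11, "dy": 0.25, "dz": 0.6, "ax": 0, "ay": 0, "az": 0}
  ]
}}

```text
t: 2.75
eef_pos: [500.6, -126.0, 126.9]
tool_rot: [3.138, -0.002, -1.567]
force: [0.7, -0.4, -0.4]
grip_width: 0.498
```

```bash
python3 - <<'E'
from h import *
print(move([504,-112.5,22]),ctrl.read_state()['eef_pos'],ctrl.read_state()['tool_rot'])
s,im=snap('wrist','w2.png')
cv2.imwrite('pics/w2b.png',cv2.convertScaleAbs(im,alpha=1.5))
E
```

```text
[-0.45602272 -0.13008696  3.49483474] [ 500.55630931 -125.9724921   126.88806988] [ 3.13770541e+00 -2.11124873e-03 -1.56698433e+00]
```

View pics/w2b.png

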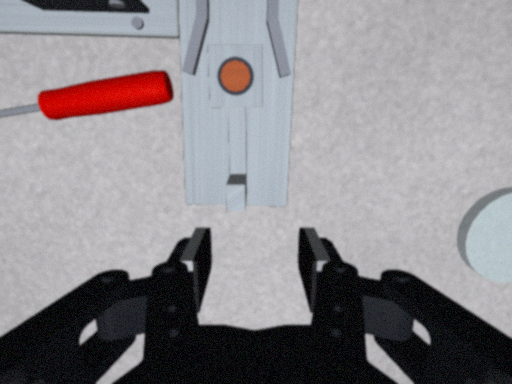

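The tab top shows at (235,198) between the fingers, and the specimen is at (236,76).

```bash
python3 - <<'E'
from h import *
s=ctrl.read_state()
print(onz('wrist',(235.5,198),56,s),onz('wrist',(235.5,76),28,s), 'plate',[onz('wrist',u,10,s).round(1) for u in((180,20),(187,205),(297,20),(287,205))], move([504,-111.5,22]))
E
```

```text
[ 501.41904277 -112.94947478   56.        ] [ 584.90360437 -112.59146448   28.        ] plate [array([625.5, -71. ,  10. ]), array([481.1, -68. ,  10. ]), array([ 625.6, -157.8,   10. ]), array([ 481.2, -154.7,   10. ])] [-0.52061148 -0.25693108  3.39891234]
```

Request:
{"name": "play_rows", "arguments": {
  "plan": [
    {"dx": -0.12, "dy": -0.05, "dz": 0.75, "ax": 0, "ay": 0, "az": -0.01},
    {"dx": -0.12, "dy": -0.05, "dz": 0.75, "ax": 0, "ay": 0, "az": 0},
    {"dx": -0.1, "dy": -0.05, "dz": 0.75, "ax": 0, "ay": 0, "az": 0},
    {"dx": -0.1, "dy": -0.05, "dz": 0.75, "ax": 0, "ay": 0, "az": 0},
    {"dx": 0, "dy": 0, "dz": 0.2, "ax": 0, "ay": 0, "az": 0}
  ]
}}

```text
t: 3.3
eef_pos: [501.4, -124.8, 27.6]
tool_rot: [3.134, -0.007, -1.574]
force: [-0.8, -0.7, -0.9]
grip_width: 0.503
```

```bash
python3 - <<'E'
from h import *
s=ctrl.read_state()
print(s['eef_pos'],s['tool_rot'],s['force'],move([503,-112.7,22]))
E
```

```text
[ 501.40995687 -124.82249939   27.60224645] [ 3.13375426 -0.007324   -1.57445849] [-0.77300208 -0.73596632 -0.8546911 ] [-0.40563154 -0.05296017  0.18336617]
```

Request:
{"name": "play_rows", "arguments": {
  "plan": [
    {"dx": -0.42, "dy": -0.06, "dz": 0.1, "ax": 0, "ay": 0, "az": 0},
    {"dx": 0, "dy": 0, "dz": 0, "ax": 0, "ay": 0, "az": 0},
    {"dx": 0, "dy": 0, "dz": 0, "ax": 0, "ay": 0, "az": 0},
    {"dx": 0, "dy": 0, "dz": 0, "ax": 0, "ay": 0, "az": 0},
    {"dx": 0, "dy": 0, "dz": 0, "ax": 0, "ay": 0, "az": 0}
  ]
}}

```text
t: 3.8
eef_pos: [505.5, -114.3, 28.0]
tool_rot: [3.138, -0.01, -1.578]
force: [0.7, -0.0, 0.7]
grip_width: 0.504
```

```bash
python3 - <<'E'
from h import *
s=ctrl.read_state()
print(s['eef_pos'],s['tool_rot'],s['force'],move([503,-112.7,22]))
E
```

```text
[ 505.45603841 -114.2740443    27.95917761] [ 3.13806375 -0.00986596 -1.5778893 ] [ 0.65409823 -0.00225612  0.70928882] [-0.05384335  0.08153839  0.19840666]
```

Request:
{"name": "play_rows", "arguments": {
  "plan": [
    {"dx": -0.04, "dy": 0.06, "dz": 0.3, "ax": 0, "ay": 0, "az": -0.015},
    {"dx": 0, "dy": 0, "dz": 0, "ax": 0, "ay": 0, "az": 0},
    {"dx": 0, "dy": 0, "dz": 0, "ax": 0, "ay": 0, "az": 0},
    {"dx": 0, "dy": 0, "dz": 0, "ax": 0, "ay": 0, "az": 0},
    {"dx": 0, "dy": 0, "dz": 0, "ax": 0, "ay": 0, "az": 0}
  ]
}}

```text
t: 4.3
eef_pos: [503.8, -113.6, 18.9]
tool_rot: [3.139, -0.01, -1.562]
force: [-0.1, 0.2, 0.0]
grip_width: 0.497
```

Request:
{"name": "play_rows", "arguments": {
  "plan": [
    {"dx": 0, "dy": 0, "dz": 0, "ax": 0, "ay": 0, "az": 0},
    {"dx": 0, "dy": 0, "dz": 0, "ax": 0, "ay": 0, "az": 0},
    {"dx": 0, "dy": 0, "dz": 0, "ax": 0, "ay": 0, "az": 0},
    {"dx": 0, "dy": 0, "dz": 0, "ax": 0, "ay": 0, "az": 0},
    {"dx": 0, "dy": 0, "dz": 0, "ax": 0, "ay": 0, "az": 0}
  ],
  "claw": 0
}}

```text
t: 4.8
eef_pos: [503.9, -113.4, 19.1]
tool_rot: [3.139, -0.01, -1.562]
force: [-0.5, 0.2, -0.2]
grip_width: 0.154
```

```bash
python3 - <<'E'
from h import *
s=ctrl.read_state()
print(s['eef_pos'],s['tool_rot'],s['force'],s['ft_torque'],s['grip_width'])
s,im=snap('wrist','w3.png')
cv2.imwrite('pics/w3b.png',cv2.convertScaleAbs(im,alpha=1.5))
m=cv2.inRange(cv2.cvtColor(im,cv2.COLOR_BGR2HSV),(5,120,60),(20,255,255))[:300]
M=cv2.moments(m,True);print(M['m00'],onz('wrist',(M['m10']/M['m00'],M['m01']/M['m00']),28,s))
E
```

```text
[ 503.9197934  -113.37984942   19.13884523] [ 3.13917281 -0.01041028 -1.56175024] [-0.46762735  0.16398955 -0.24242207] [0.06364912 0.00244142 0.07389546] 0.1543214500871204
2410.0 [ 589.42171049 -111.10888651   28.        ]
```

View pics/w3b.png

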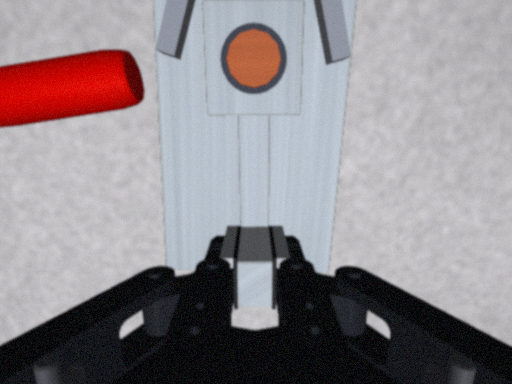

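The tab is gripped at an opening of 0.154, which matches its 14 mm width. The block sits at the rail mouths, nearly straight, with the specimen at (253,58).

Request:
{"name": "play_rows", "arguments": {
  "plan": [
    {"dx": -0.08, "dy": -0.2, "dz": 0, "ax": 0, "ay": 0, "az": 0.02},
    {"dx": -0.08, "dy": -0.25, "dz": 0, "ax": 0, "ay": 0, "az": 0.02},
    {"dx": 0, "dy": -0.25, "dz": 0, "ax": 0, "ay": 0, "az": 0},
    {"dx": 0, "dy": -0.25, "dz": 0, "ax": 0, "ay": 0, "az": 0},
    {"dx": 0, "dy": 0, "dz": 0, "ax": 0, "ay": 0, "az": 0}
  ]
}}

```text
t: 5.35
eef_pos: [532.6, -110.1, 19.3]
tool_rot: [3.137, -0.012, -1.605]
force: [0.5, -0.2, -0.6]
grip_width: 0.156
```

```bash
cat > st.py <<'E'
from h import *
s=ctrl.read_state()
print(s['t'],s['eef_pos'].round(1),s['tool_rot'].round(3),s['force'].round(1),s['ft_torque'].round(2),round(s['grip_width'],3))
p=s['eef_pos'];print('line dev',p[1]-(-113.3-.024*(p[0]-650)))
E
python3 st.py
```

```text
5.35 [ 532.6 -110.1   19.3] [ 3.137 -0.012 -1.605] [ 0.5 -0.2 -0.6] [ 0.05 -0.37  0.04] 0.156
line dev 0.3879497058696728
```

Request:
{"name": "play_rows", "arguments": {
  "plan": [
    {"dx": 0, "dy": -0.2, "dz": 0, "ax": 0, "ay": 0, "az": -0.01},
    {"dx": 0, "dy": -0.2, "dz": 0, "ax": 0, "ay": 0, "az": 0},
    {"dx": 0, "dy": -0.2, "dz": 0, "ax": 0, "ay": 0, "az": 0},
    {"dx": 0, "dy": 0, "dz": 0, "ax": 0, "ay": 0, "az": 0},
    {"dx": 0, "dy": 0, "dz": 0, "ax": 0, "ay": 0, "az": 0}
  ]
}}

```text
t: 5.85
eef_pos: [551.8, -111.2, 19.3]
tool_rot: [3.136, -0.012, -1.595]
force: [-3.4, -0.4, 4.1]
grip_width: 0.156
```

```bash
python3 st.py
```

```text
5.85 [ 551.8 -111.2   19.3] [ 3.136 -0.012 -1.595] [-3.4 -0.4  4.1] [0.06 0.33 0.03] 0.156
line dev -0.2976948338940133
```

Request:
{"name": "play_rows", "arguments": {
  "plan": [
    {"dx": 0, "dy": -0.08, "dz": 0, "ax": 0, "ay": 0, "az": 0},
    {"dx": 0, "dy": 0, "dz": 0, "ax": 0, "ay": 0, "az": 0},
    {"dx": 0, "dy": -0.08, "dz": 0, "ax": 0, "ay": 0, "az": 0},
    {"dx": 0, "dy": 0, "dz": 0, "ax": 0, "ay": 0, "az": 0},
    {"dx": 0, "dy": 0, "dz": 0, "ax": 0, "ay": 0, "az": 0}
  ]
}}

```text
t: 6.35
eef_pos: [556.6, -111.4, 19.3]
tool_rot: [3.136, -0.012, -1.595]
force: [-2.5, 0.1, 2.8]
grip_width: 0.157
```

Request:
{"name": "play_rows", "arguments": {
  "plan": [
    {"dx": 0, "dy": -0.06, "dz": -0.03, "ax": 0, "ay": 0, "az": 0},
    {"dx": 0, "dy": 0, "dz": 0, "ax": 0, "ay": 0, "az": 0},
    {"dx": 0, "dy": 0, "dz": 0, "ax": 0, "ay": 0, "az": 0},
    {"dx": 0, "dy": 0, "dz": 0, "ax": 0, "ay": 0, "az": 0},
    {"dx": 0, "dy": 0, "dz": 0, "ax": 0, "ay": 0, "az": 0}
  ]
}}

```text
t: 6.85
eef_pos: [558.2, -111.3, 19.5]
tool_rot: [3.135, -0.012, -1.595]
force: [-1.1, 0.0, 0.2]
grip_width: 0.153
```

Request:
{"name": "play_rows", "arguments": {
  "plan": [
    {"dx": 0, "dy": -0.05, "dz": 0, "ax": 0, "ay": 0, "az": 0},
    {"dx": 0, "dy": 0, "dz": 0, "ax": 0, "ay": 0, "az": 0},
    {"dx": 0, "dy": 0, "dz": 0, "ax": 0, "ay": 0, "az": 0},
    {"dx": 0, "dy": 0, "dz": 0, "ax": 0, "ay": 0, "az": 0},
    {"dx": 0, "dy": 0, "dz": 0, "ax": 0, "ay": 0, "az": 0}
  ]
}}

```text
t: 7.35
eef_pos: [559.7, -111.3, 19.5]
tool_rot: [3.135, -0.012, -1.595]
force: [-1.3, 0.4, 1.1]
grip_width: 0.157
```

Request:
{"name": "play_rows", "arguments": {
  "plan": [
    {"dx": 0, "dy": -0.05, "dz": 0, "ax": 0, "ay": 0, "az": 0},
    {"dx": 0, "dy": 0, "dz": 0, "ax": 0, "ay": 0, "az": 0},
    {"dx": 0, "dy": 0, "dz": 0, "ax": 0, "ay": 0, "az": 0},
    {"dx": 0, "dy": 0, "dz": 0, "ax": 0, "ay": 0, "az": 0},
    {"dx": 0, "dy": 0, "dz": 0, "ax": 0, "ay": 0, "az": 0}
  ]
}}

```text
t: 7.85
eef_pos: [561.3, -111.3, 19.5]
tool_rot: [3.134, -0.012, -1.595]
force: [-1.5, 0.0, 0.8]
grip_width: 0.157
```

Request:
{"name": "play_rows", "arguments": {
  "plan": [
    {"dx": 0, "dy": -0.05, "dz": 0, "ax": 0, "ay": 0, "az": 0},
    {"dx": 0, "dy": 0, "dz": 0, "ax": 0, "ay": 0, "az": 0},
    {"dx": 0, "dy": 0, "dz": 0, "ax": 0, "ay": 0, "az": 0},
    {"dx": 0, "dy": 0, "dz": 0, "ax": 0, "ay": 0, "az": 0},
    {"dx": 0, "dy": 0, "dz": 0, "ax": 0, "ay": 0, "az": 0}
  ]
}}

```text
t: 8.35
eef_pos: [562.9, -111.4, 19.5]
tool_rot: [3.134, -0.012, -1.595]
force: [-1.8, -1.0, 0.6]
grip_width: 0.157
```

Request:
{"name": "play_rows", "arguments": {
  "plan": [
    {"dx": 0, "dy": -0.05, "dz": 0, "ax": 0, "ay": 0, "az": 0},
    {"dx": 0, "dy": 0, "dz": 0, "ax": 0, "ay": 0, "az": 0},
    {"dx": 0, "dy": 0, "dz": 0, "ax": 0, "ay": 0, "az": 0},
    {"dx": 0, "dy": 0, "dz": 0, "ax": 0, "ay": 0, "az": 0},
    {"dx": 0, "dy": 0, "dz": 0, "ax": 0, "ay": 0, "az": 0}
  ]
}}

```text
t: 8.85
eef_pos: [562.8, -111.3, 19.5]
tool_rot: [3.131, -0.012, -1.595]
force: [-2.3, 0.2, 1.5]
grip_width: 0.158
```

Request:
{"name": "play_rows", "arguments": {
  "plan": [
    {"dx": 0, "dy": -0.07, "dz": 0, "ax": 0, "ay": 0, "az": 0},
    {"dx": 0, "dy": 0, "dz": 0, "ax": 0, "ay": 0, "az": 0},
    {"dx": 0, "dy": 0, "dz": 0, "ax": 0, "ay": 0, "az": 0},
    {"dx": 0, "dy": 0, "dz": 0, "ax": 0, "ay": 0, "az": 0},
    {"dx": 0, "dy": 0, "dz": 0, "ax": 0, "ay": 0, "az": 0}
  ]
}}

```text
t: 9.35
eef_pos: [562.7, -111.1, 19.4]
tool_rot: [3.126, -0.012, -1.594]
force: [-2.1, 0.5, 2.5]
grip_width: 0.158
```

Request:
{"name": "play_rows", "arguments": {
  "plan": [
    {"dx": 0, "dy": 0, "dz": 0, "ax": 0, "ay": 0, "az": 0},
    {"dx": 0, "dy": 0, "dz": 0, "ax": 0.01, "ay": 0, "az": 0},
    {"dx": 0, "dy": 0, "dz": 0, "ax": 0, "ay": 0, "az": 0},
    {"dx": 0, "dy": -0.05, "dz": 0, "ax": 0, "ay": 0, "az": 0},
    {"dx": 0, "dy": -0.05, "dz": 0, "ax": 0, "ay": 0, "az": 0}
  ]
}}

```text
t: 9.85
eef_pos: [562.7, -111.1, 19.1]
tool_rot: [3.13, -0.012, -1.595]
force: [-7.9, 0.2, 7.4]
grip_width: 0.156
```

```bash
python3 st.py
```

```text
9.85 [ 562.7 -111.1   19.1] [ 3.13  -0.012 -1.595] [-7.9  0.2  7.4] [ 0.21  1.28 -0.01] 0.156
line dev 0.06272481105592931
```

Request:
{"name": "play_rows", "arguments": {
  "plan": [
    {"dx": 0, "dy": -0.05, "dz": -0.02, "ax": 0, "ay": 0, "az": 0},
    {"dx": 0, "dy": -0.06, "dz": -0.02, "ax": 0, "ay": 0, "az": 0},
    {"dx": 0, "dy": -0.06, "dz": -0.02, "ax": 0, "ay": 0, "az": 0},
    {"dx": 0, "dy": -0.06, "dz": -0.02, "ax": 0, "ay": 0, "az": 0},
    {"dx": 0, "dy": -0.06, "dz": -0.02, "ax": 0, "ay": 0, "az": 0}
  ]
}}

```text
t: 10.35
eef_pos: [562.7, -111.1, 20.6]
tool_rot: [3.11, -0.012, -1.596]
force: [-7.9, 1.8, 5.6]
grip_width: 0.156
```

Request:
{"name": "play_rows", "arguments": {
  "plan": [
    {"dx": 0, "dy": 0, "dz": 0, "ax": 0, "ay": 0, "az": 0},
    {"dx": 0, "dy": 0, "dz": 0, "ax": 0, "ay": 0, "az": 0},
    {"dx": 0, "dy": 0, "dz": 0, "ax": 0, "ay": 0, "az": 0},
    {"dx": 0, "dy": 0, "dz": 0, "ax": 0, "ay": 0, "az": 0},
    {"dx": 0, "dy": 0, "dz": 0, "ax": 0, "ay": 0, "az": 0}
  ],
  "claw": 40
}}

```text
t: 10.85
eef_pos: [565.0, -111.3, 20.6]
tool_rot: [3.115, -0.012, -1.596]
force: [0.2, -0.1, 0.1]
grip_width: 0.4
```

Request:
{"name": "play_rows", "arguments": {
  "plan": [
    {"dx": 0, "dy": 0, "dz": -0.3, "ax": 0, "ay": 0, "az": 0},
    {"dx": 0, "dy": 0, "dz": -0.9, "ax": 0, "ay": 0, "az": 0},
    {"dx": 0, "dy": 0.2, "dz": -1, "ax": 0, "ay": 0, "az": 0},
    {"dx": 0, "dy": 0.3, "dz": -1, "ax": 0, "ay": 0, "az": 0},
    {"dx": 0, "dy": 0.3, "dz": -1, "ax": 0.03, "ay": 0, "az": 0}
  ]
}}

```text
t: 11.35
eef_pos: [542.5, -108.3, 148.4]
tool_rot: [3.138, -0.009, -1.594]
force: [1.4, -0.3, 0.7]
grip_width: 0.399
```

```bash
python3 st.py; python3 - <<'E'
from h import *
import pickle
s,im=snap('wrist','w4.png');pickle.dump(s,open('w4.pkl','wb'))
cv2.imwrite('pics/w4b.png',cv2.resize(cv2.convertScaleAbs(im,alpha=1.6),None,fx=1.5625,fy=1.5625,interpolation=cv2.INTER_CUBIC))
E
```

```text
11.35 [ 542.5 -108.3  148.4] [ 3.138 -0.009 -1.594] [ 1.4 -0.3  0.7] [ 0.02 -0.02  0.01] 0.399
line dev 2.4604104691219106
```

View pics/w4b.png

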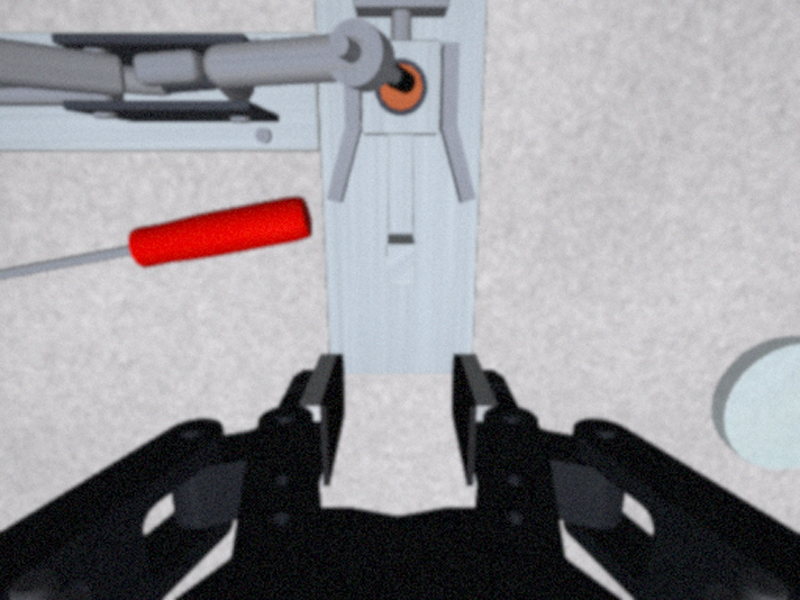

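The block is inside the rails against the screw tip at (402,20). The specimen at (402,88) is under the spindle, and the tab stands free at (400,262).

```bash
python3 - <<'E'
from h import *
N=np.array([650,-113.3,0]); X=np.array([np.cos(.025),-np.sin(.025),0]);Y=np.array([.025,1,0]);O=N+80*Y
im=cv2.imread('pics/t.png')
g=im.max(2)[130:160,205:240]; m=(g<38).astype('uint8')
M=cv2.moments(m,True);c=(205+M['m10']/M['m00'],130+M['m01']/M['m00']);print('pad px',c,M['m00'])
for a in np.arange(.4,1.01,.1):
    p=O+Y*(55+106*np.cos(a)-14*np.sin(a))+np.array([0,0,55+106*np.sin(a)+14*np.cos(a)])
    print(round(a,2),p.round(),[np.round(proj(n,p),1) for n in('top','side')])
r=O+Y*230+np.array([0,0,75]);print('rel',r,proj('top',r))
b=cv2.imread('pics/s.png')
cv2.imwrite('pics/sc.png',cv2.convertScaleAbs(cv2.resize(b[150:260,180:290],None,fx=5,fy=5,interpolation=cv2.INTER_CUBIC),alpha=1.5))
E
```

```text
pad px (221.57462686567163, 144.38059701492537) 134.0
0.4 [656. 114. 109.] [array([215.3, 144.5]), array([205.4, 212.9])]
0.5 [656. 108. 118.] [array([217. , 143.9]), array([205.7, 209.6])]
0.6 [655. 101. 126.] [array([219.1, 143.5]), array([206. , 206.2])]
0.7 [655.  94. 134.] [array([221.5, 143. ]), array([206.4, 202.8])]
0.8 [655.  86. 141.] [array([224.2, 142.7]), array([206.9, 199.4])]
0.9 [655.  77. 147.] [array([227.2, 142.3]), array([207.4, 196. ])]
1.0 [655.  67. 152.] [array([230.5, 142.1]), array([208. , 192.7])]
rel [657.75 196.7   75.  ] (np.float64(188.48385064909587), np.float64(145.85520157914817))
```

View pics/sc.png

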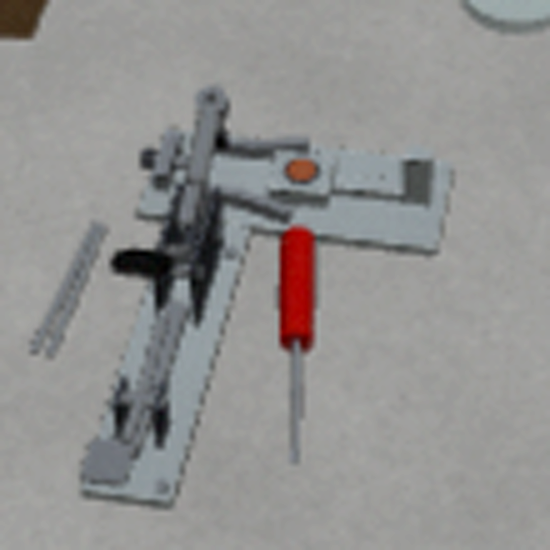

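The side crop shows the handle pad raised at (143,262), which gives an angle of about 0.7 rad with the pad near (652, 94, 134). The release pad is at (107,460).

Request:
{"name": "play_rows", "arguments": {
  "plan": [
    {"dx": -0.85, "dy": -0.45, "dz": -0.5, "ax": 0, "ay": 0, "az": 0},
    {"dx": -0.85, "dy": -0.45, "dz": -0.5, "ax": 0, "ay": 0, "az": 0},
    {"dx": -0.85, "dy": -0.45, "dz": -0.4, "ax": 0, "ay": 0, "az": 0},
    {"dx": -0.85, "dy": -0.45, "dz": -0.2, "ax": 0, "ay": 0, "az": 0},
    {"dx": -0.85, "dy": -0.45, "dz": 0, "ax": 0, "ay": 0, "az": 0}
  ],
  "claw": 0
}}

```text
t: 11.9
eef_pos: [616.5, 14.3, 210.4]
tool_rot: [-3.127, -0.018, -1.607]
force: [-0.1, -0.6, -0.4]
grip_width: 0.003
```

Request:
{"name": "play_rows", "arguments": {
  "plan": [
    {"dx": -0.85, "dy": -0.4, "dz": 0, "ax": 0, "ay": 0, "az": 0},
    {"dx": -0.85, "dy": -0.4, "dz": 0, "ax": 0, "ay": 0, "az": 0},
    {"dx": -0.6, "dy": -0.3, "dz": 0, "ax": 0, "ay": 0, "az": 0},
    {"dx": 0, "dy": 0, "dz": 0, "ax": 0, "ay": 0, "az": 0},
    {"dx": 0, "dy": 0, "dz": 0, "ax": 0, "ay": 0, "az": 0}
  ]
}}

```text
t: 12.4
eef_pos: [654.5, 90.6, 212.8]
tool_rot: [-3.123, -0.015, -1.6]
force: [0.3, -0.2, 0.3]
grip_width: -0.001
```

```bash
python3 st.py; python3 - <<'E'
from h import *
print(move([652,92,150]))
s,im=snap('wrist','w5.png')
_,b=snap('side','s5.png')
a=cv2.convertScaleAbs(im,alpha=1.5); b=cv2.convertScaleAbs(cv2.resize(b[140:270,150:290],(413,384),interpolation=cv2.INTER_CUBIC),alpha=1.5)
cv2.imwrite('pics/c5.png',cv2.resize(np.hstack([a,b]),(800,332)))
E
```

```text
12.4 [654.5  90.6 212.8] [-3.123 -0.015 -1.6  ] [ 0.3 -0.2  0.3] [-0.05  0.02  0.06] -0.001
line dev 204.01424194808843
[-0.07479688  0.12535551  2.09136652]
```

View pics/c5.png

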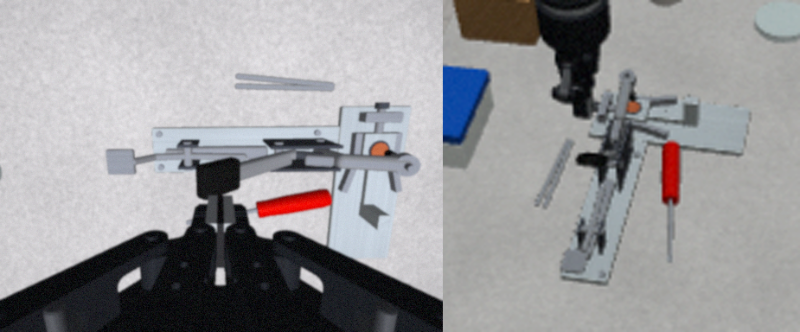

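In the wrist view the handle pad is at about (218,177) just ahead of the fingertips, and the release pad is at (121,160).

```bash
python3 - <<'E'
from h import *
s=ctrl.read_state()
im=cv2.imread('pics/w5.png')
k=925/800
print('pad',onz('wrist',(218*k,177*k),134,s),onz('wrist',(219*k,174*k),125,s),'rel',onz('wrist',(121*k,160*k),75,s))
E
```

```text
pad [652.29259314  91.44611654 134.        ] [652.40221339  90.47276233 125.        ] rel [657.49119832 194.68433485  75.        ]
```

Request:
{"name": "play_rows", "arguments": {
  "plan": [
    {"dx": 0, "dy": 0.08, "dz": 0.6, "ax": 0, "ay": 0, "az": 0},
    {"dx": 0, "dy": 0, "dz": 0.6, "ax": 0, "ay": 0, "az": 0},
    {"dx": 0, "dy": 0, "dz": 0.55, "ax": 0, "ay": 0, "az": 0},
    {"dx": 0, "dy": 0, "dz": 0.3, "ax": 0, "ay": 0, "az": 0},
    {"dx": 0, "dy": 0, "dz": 0, "ax": 0, "ay": 0, "az": 0}
  ]
}}

```text
t: 13.0
eef_pos: [653.1, 81.4, 150.8]
tool_rot: [-3.12, -0.019, -1.61]
force: [0.4, 0.5, 0.4]
grip_width: 0.003
```

```bash
python3 st.py; python3 - <<'E'
from h import *
print(move([652,92,140]))
E
```

```text
13.0 [653.1  81.4 150.8] [-3.12  -0.019 -1.61 ] [0.4 0.5 0.4] [0.07 0.02 0.03] 0.003
line dev 194.7576732886787
[-0.35885167  0.05696526  0.35090601]
```

Request:
{"name": "play_rows", "arguments": {
  "plan": [
    {"dx": -0.4, "dy": 0.03, "dz": 0, "ax": 0, "ay": 0, "az": 0},
    {"dx": 0, "dy": 0, "dz": 0.15, "ax": 0, "ay": 0, "az": 0},
    {"dx": 0, "dy": 0, "dz": 0.1, "ax": 0, "ay": 0, "az": 0},
    {"dx": -0.02, "dy": 0, "dz": 0.1, "ax": 0, "ay": 0, "az": 0},
    {"dx": -0.02, "dy": 0, "dz": 0.1, "ax": 0, "ay": 0, "az": 0}
  ]
}}

```text
t: 13.5
eef_pos: [655.1, 95.7, 140.1]
tool_rot: [-3.114, -0.018, -1.611]
force: [-0.3, 0.4, 3.2]
grip_width: -0.002
```

Request:
{"name": "play_rows", "arguments": {
  "plan": [
    {"dx": -0.07, "dy": 0.02, "dz": 0.09, "ax": 0, "ay": 0, "az": 0},
    {"dx": -0.07, "dy": 0.02, "dz": 0.09, "ax": 0, "ay": 0, "az": 0},
    {"dx": -0.07, "dy": 0.02, "dz": 0.09, "ax": 0, "ay": 0, "az": 0},
    {"dx": -0.07, "dy": 0, "dz": 0.09, "ax": 0, "ay": 0, "az": 0},
    {"dx": -0.07, "dy": 0, "dz": 0.09, "ax": 0, "ay": 0, "az": 0}
  ]
}}

```text
t: 14.0
eef_pos: [655.8, 106.5, 127.8]
tool_rot: [-3.11, -0.018, -1.612]
force: [-1.5, -1.5, 6.4]
grip_width: 0.003
```

Request:
{"name": "play_rows", "arguments": {
  "plan": [
    {"dx": -0.06, "dy": 0.06, "dz": 0.1, "ax": 0, "ay": 0, "az": 0},
    {"dx": -0.06, "dy": 0.06, "dz": 0.1, "ax": 0, "ay": 0, "az": 0},
    {"dx": -0.06, "dy": 0.03, "dz": 0.1, "ax": 0, "ay": 0, "az": 0},
    {"dx": -0.06, "dy": 0.03, "dz": 0.1, "ax": 0, "ay": 0, "az": 0},
    {"dx": -0.06, "dy": 0, "dz": 0.1, "ax": 0, "ay": 0, "az": 0}
  ]
}}

```text
t: 14.5
eef_pos: [656.0, 114.4, 117.0]
tool_rot: [-3.098, -0.02, -1.614]
force: [-1.8, -0.7, 5.4]
grip_width: -0.007
```

```bash
python3 st.py
```

```text
14.5 [656.  114.4 117. ] [-3.098 -0.02  -1.614] [-1.8 -0.7  5.4] [-0.14  0.48 -0.01] -0.007
line dev 227.8338770841686
```

Request:
{"name": "play_rows", "arguments": {
  "plan": [
    {"dx": -0.05, "dy": 0.04, "dz": 0.1, "ax": -0.01, "ay": 0, "az": 0},
    {"dx": -0.05, "dy": 0.04, "dz": 0.1, "ax": -0.01, "ay": 0, "az": 0},
    {"dx": -0.05, "dy": 0.04, "dz": 0.1, "ax": -0.01, "ay": 0, "az": 0},
    {"dx": -0.04, "dy": 0.04, "dz": 0.1, "ax": -0.01, "ay": 0, "az": 0},
    {"dx": -0.04, "dy": 0.04, "dz": 0.1, "ax": -0.01, "ay": 0, "az": 0}
  ]
}}

```text
t: 15.0
eef_pos: [655.1, 121.0, 105.2]
tool_rot: [-3.139, -0.02, -1.615]
force: [1.9, 0.3, 3.8]
grip_width: -0.003
```

```bash
python3 st.py
```

```text
15.0 [655.1 121.  105.2] [-3.139 -0.02  -1.615] [1.9 0.3 3.8] [-0.02 -0.49 -0.  ] -0.003
line dev 234.43430685543976
```

Request:
{"name": "play_rows", "arguments": {
  "plan": [
    {"dx": -0.03, "dy": 0.0, "dz": 0.08, "ax": 0, "ay": 0, "az": 0},
    {"dx": -0.03, "dy": 0.0, "dz": 0.08, "ax": 0, "ay": 0, "az": 0},
    {"dx": -0.03, "dy": 0.0, "dz": 0.08, "ax": 0, "ay": 0, "az": 0},
    {"dx": 0, "dy": 0, "dz": 0, "ax": 0, "ay": 0, "az": 0},
    {"dx": 0, "dy": 0, "dz": 0, "ax": 0, "ay": 0, "az": 0}
  ]
}}

```text
t: 15.5
eef_pos: [652.1, 124.6, 93.7]
tool_rot: [3.137, -0.02, -1.614]
force: [-0.2, 0.2, 1.0]
grip_width: -0.003
```

```bash
python3 st.py
```

```text
15.5 [652.1 124.6  93.7] [ 3.137 -0.02  -1.614] [-0.2  0.2  1. ] [ 0.04  0.03 -0.  ] -0.003
line dev 237.9654012636351
```

Request:
{"name": "play_rows", "arguments": {
  "plan": [
    {"dx": -0.02, "dy": 0, "dz": 0.07, "ax": 0, "ay": 0, "az": 0},
    {"dx": 0, "dy": 0, "dz": 0, "ax": 0, "ay": 0, "az": 0},
    {"dx": -0.02, "dy": 0, "dz": 0.07, "ax": 0, "ay": 0, "az": 0},
    {"dx": 0, "dy": 0, "dz": 0, "ax": 0, "ay": 0, "az": 0},
    {"dx": 0, "dy": 0, "dz": 0.05, "ax": 0, "ay": 0, "az": 0}
  ]
}}

```text
t: 16.0
eef_pos: [652.8, 125.3, 90.4]
tool_rot: [3.139, -0.021, -1.614]
force: [-1.5, -0.7, 8.1]
grip_width: -0.004
```

```bash
python3 st.py
```

```text
16.0 [652.8 125.3  90.4] [ 3.139 -0.021 -1.614] [-1.5 -0.7  8.1] [-0.07  0.32 -0.01] -0.004
line dev 238.61785895243065
```

Request:
{"name": "play_rows", "arguments": {
  "plan": [
    {"dx": 0, "dy": 0, "dz": 0, "ax": 0, "ay": 0, "az": 0},
    {"dx": 0, "dy": 0, "dz": 0, "ax": 0, "ay": 0, "az": 0},
    {"dx": 0, "dy": 0, "dz": 0.06, "ax": 0, "ay": 0, "az": 0},
    {"dx": 0, "dy": 0, "dz": 0.06, "ax": 0, "ay": 0, "az": 0},
    {"dx": 0, "dy": 0, "dz": 0.06, "ax": 0, "ay": 0, "az": 0}
  ]
}}

```text
t: 16.5
eef_pos: [653.5, 125.3, 90.2]
tool_rot: [3.142, -0.022, -1.615]
force: [-4.9, -1.1, 11.9]
grip_width: -0.002
```

```bash
python3 st.py
```

```text
16.5 [653.5 125.3  90.2] [ 3.142 -0.022 -1.615] [-4.9 -1.1 11.9] [-0.3   1.08  0.05] -0.002
line dev 238.73348157626071
```

Request:
{"name": "play_rows", "arguments": {
  "plan": [
    {"dx": 0, "dy": 0, "dz": -0.1, "ax": 0, "ay": 0, "az": 0},
    {"dx": 0, "dy": 0, "dz": -0.6, "ax": 0, "ay": 0, "az": 0},
    {"dx": 0, "dy": 0, "dz": -0.9, "ax": 0, "ay": 0, "az": 0},
    {"dx": 0, "dy": 0, "dz": -0.9, "ax": 0, "ay": 0, "az": 0},
    {"dx": 0, "dy": 0, "dz": 0, "ax": 0, "ay": 0, "az": 0}
  ]
}}

```text
t: 17.0
eef_pos: [652.3, 126.9, 164.2]
tool_rot: [3.137, -0.022, -1.614]
force: [1.1, 1.3, 0.3]
grip_width: -0.001
```

```bash
python3 st.py; python3 - <<'E'
from h import *
s,im=snap('wrist','w6.png')
_,b=snap('side','s6.png')
a=cv2.convertScaleAbs(im,alpha=1.5); b=cv2.convertScaleAbs(cv2.resize(b[140:270,150:290],(413,384),interpolation=cv2.INTER_CUBIC),alpha=1.5)
cv2.imwrite('pics/c6.png',cv2.resize(np.hstack([a,b]),(800,332)))
E
```

```text
17.0 [652.3 126.9 164.2] [ 3.137 -0.022 -1.614] [1.1 1.3 0.3] [ 0.05 -0.04 -0.02] -0.001
line dev 240.27532592265675
```

View pics/c6.png

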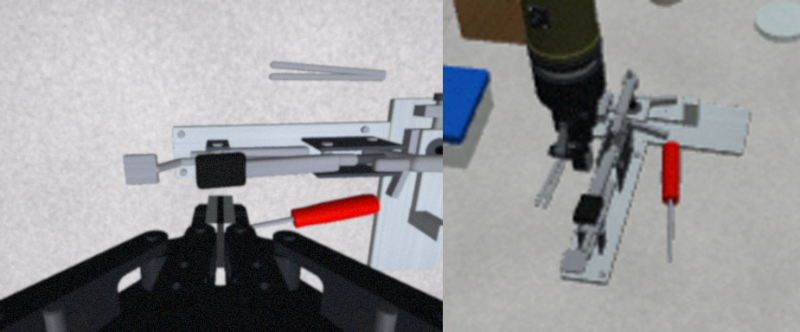

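The handle stayed down with the hand off, its pad now at (220,170) in the wrist view, so the pliers are locked. The release pad is at (140,169).

```bash
python3 - <<'E'
from h import *
s=ctrl.read_state();k=925/800
r=onz('wrist',(140*k,169*k),75,s);print(r,onz('wrist',(221*k,170*k),88,s),move([r[0]-1,r[1]+5,110]),move([656,202,100]))
E
```

```text
[654.66608882 194.78406047  75.        ] [654.02531737 124.139169    88.        ] [-2.50047903 -0.02234645  1.61795946] [-2.58563055 -0.10022463  1.94857054]
```

Request:
{"name": "play_rows", "arguments": {
  "plan": [
    {"dx": -0.8, "dy": -0.04, "dz": 0, "ax": 0, "ay": 0, "az": 0},
    {"dx": -0.8, "dy": -0.04, "dz": 0, "ax": 0, "ay": 0, "az": 0},
    {"dx": -0.75, "dy": 0, "dz": 0, "ax": 0, "ay": 0, "az": 0},
    {"dx": -0.1, "dy": 0, "dz": 0.3, "ax": 0, "ay": 0, "az": 0},
    {"dx": 0, "dy": 0, "dz": 0.4, "ax": 0, "ay": 0, "az": 0}
  ]
}}

```text
t: 17.6
eef_pos: [653.6, 196.8, 128.4]
tool_rot: [3.123, -0.029, -1.618]
force: [0.1, -0.8, -0.6]
grip_width: -0.0
```

Request:
{"name": "play_rows", "arguments": {
  "plan": [
    {"dx": 0, "dy": 0, "dz": 0.5, "ax": 0, "ay": 0, "az": 0},
    {"dx": 0, "dy": 0, "dz": 0.4, "ax": 0, "ay": 0, "az": 0},
    {"dx": 0, "dy": 0, "dz": 0.2, "ax": 0, "ay": 0, "az": 0},
    {"dx": 0, "dy": 0, "dz": 0, "ax": 0, "ay": 0, "az": 0},
    {"dx": 0, "dy": 0, "dz": 0, "ax": 0, "ay": 0, "az": 0}
  ]
}}

```text
t: 18.1
eef_pos: [650.3, 188.2, 85.7]
tool_rot: [3.114, -0.035, -1.623]
force: [1.1, 1.2, 0.2]
grip_width: -0.0
```

```bash
python3 st.py; python3 - <<'E'
from h import *
print(move([655,201,85]))
E
```

```text
18.1 [650.3 188.2  85.7] [ 3.114 -0.035 -1.623] [1.1 1.2 0.2] [ 0.04 -0.01  0.04] -0.0
line dev 301.4647815537229
[-0.43623577 -0.13568894  0.00385021]
```

Request:
{"name": "play_rows", "arguments": {
  "plan": [
    {"dx": -0.42, "dy": -0.14, "dz": 0, "ax": 0.02, "ay": -0.03, "az": 0},
    {"dx": 0, "dy": 0, "dz": 0, "ax": 0, "ay": 0, "az": 0},
    {"dx": 0, "dy": 0, "dz": 0.1, "ax": 0, "ay": 0, "az": 0},
    {"dx": 0, "dy": 0, "dz": 0.1, "ax": 0, "ay": 0, "az": 0},
    {"dx": 0, "dy": 0, "dz": 0.08, "ax": 0, "ay": 0, "az": 0}
  ]
}}

```text
t: 18.6
eef_pos: [657.3, 199.2, 79.3]
tool_rot: [3.139, -0.005, -1.626]
force: [-0.8, -0.4, 0.5]
grip_width: 0.001
```

```bash
python3 st.py
```

```text
18.6 [657.3 199.2  79.3] [ 3.139 -0.005 -1.626] [-0.8 -0.4  0.5] [ 0.05 -0.02  0.  ] 0.001
line dev 312.6298054648223
```

Request:
{"name": "play_rows", "arguments": {
  "plan": [
    {"dx": 0, "dy": 0, "dz": 0.09, "ax": 0, "ay": 0, "az": 0},
    {"dx": -0.02, "dy": 0.02, "dz": 0.09, "ax": 0, "ay": 0, "az": 0},
    {"dx": -0.02, "dy": 0.02, "dz": 0.09, "ax": 0, "ay": 0, "az": 0},
    {"dx": -0.02, "dy": 0.02, "dz": 0.09, "ax": 0, "ay": 0, "az": 0},
    {"dx": -0.02, "dy": 0, "dz": 0.09, "ax": 0, "ay": 0, "az": 0}
  ]
}}

```text
t: 19.1
eef_pos: [655.9, 201.7, 65.1]
tool_rot: [3.14, -0.005, -1.626]
force: [-1.8, -1.0, 8.3]
grip_width: -0.003
```

```bash
python3 st.py
```

```text
19.1 [655.9 201.7  65.1] [ 3.14  -0.005 -1.626] [-1.8 -1.   8.3] [-0.36  0.3  -0.01] -0.003
line dev 315.1498859016166
```

Contact with the locked handle (8 N). I'll continue in small steps.

Request:
{"name": "play_rows", "arguments": {
  "plan": [
    {"dx": -0.02, "dy": 0, "dz": 0.08, "ax": 0, "ay": 0, "az": 0},
    {"dx": -0.02, "dy": 0, "dz": 0.08, "ax": 0, "ay": 0, "az": 0},
    {"dx": -0.02, "dy": 0, "dz": 0.08, "ax": 0, "ay": 0, "az": 0},
    {"dx": -0.01, "dy": 0, "dz": 0.08, "ax": 0, "ay": 0, "az": 0},
    {"dx": -0.01, "dy": 0, "dz": 0.08, "ax": 0, "ay": 0, "az": 0}
  ]
}}

```text
t: 19.6
eef_pos: [656.0, 203.8, 56.0]
tool_rot: [3.14, -0.007, -1.626]
force: [-0.0, -0.7, 0.7]
grip_width: 0.002
```

```bash
python3 st.py
```

```text
19.6 [656.  203.8  56. ] [ 3.14  -0.007 -1.626] [-0.  -0.7  0.7] [ 0.08 -0.01  0.01] 0.002
line dev 317.24769090096606
```

Request:
{"name": "play_rows", "arguments": {
  "plan": [
    {"dx": -0.1, "dy": 0, "dz": -0.3, "ax": 0, "ay": 0, "az": 0},
    {"dx": -0.2, "dy": 0, "dz": -0.9, "ax": 0, "ay": 0, "az": 0},
    {"dx": -0.1, "dy": 0, "dz": -1, "ax": 0, "ay": 0, "az": 0},
    {"dx": 0, "dy": 0, "dz": -1, "ax": 0, "ay": 0, "az": 0},
    {"dx": 0, "dy": 0, "dz": -1, "ax": 0, "ay": 0, "az": 0}
  ]
}}

```text
t: 20.1
eef_pos: [653.2, 216.4, 179.1]
tool_rot: [3.127, -0.011, -1.625]
force: [0.5, -0.2, 0.0]
grip_width: 0.005
```

Request:
{"name": "play_rows", "arguments": {
  "plan": [
    {"dx": 0, "dy": 0.5, "dz": -1, "ax": 0, "ay": 0, "az": 0},
    {"dx": 0.5, "dy": 0.8, "dz": -0.6, "ax": 0, "ay": 0, "az": 0},
    {"dx": 1, "dy": 0.8, "dz": 0, "ax": 0, "ay": 0, "az": 0},
    {"dx": 1, "dy": 0.8, "dz": 0, "ax": 0, "ay": 0, "az": 0},
    {"dx": 1, "dy": 0.8, "dz": 0, "ax": 0, "ay": 0, "az": 0}
  ]
}}

```text
t: 20.6
eef_pos: [537.8, 124.3, 238.2]
tool_rot: [3.138, -0.002, -1.615]
force: [0.3, -0.5, -0.5]
grip_width: 0.003
```

Request:
{"name": "play_rows", "arguments": {
  "plan": [
    {"dx": 1, "dy": 0.4, "dz": 0, "ax": 0, "ay": 0, "az": 0},
    {"dx": 1, "dy": 0, "dz": 0, "ax": 0, "ay": 0, "az": 0},
    {"dx": 1, "dy": 0, "dz": 0, "ax": 0, "ay": 0, "az": 0},
    {"dx": 1, "dy": 0, "dz": 0, "ax": 0, "ay": 0, "az": 0},
    {"dx": 0, "dy": 0, "dz": 0, "ax": 0, "ay": 0, "az": 0}
  ]
}}

```text
t: 21.1
eef_pos: [516.3, -2.4, 242.5]
tool_rot: [-3.14, -0.007, -1.618]
force: [-0.9, 0.1, -0.3]
grip_width: 0.001
```

```bash
python3 st.py; python3 - <<'E'
from h import *
s,im=snap('wrist','w7.png')
_,b=snap('side','s7.png')
m=cv2.inRange(cv2.cvtColor(im,cv2.COLOR_BGR2HSV),(5,120,60),(20,255,255))
n,l,st,c=cv2.connectedComponentsWithStats(m);print([(st[j],onz('wrist',c[j],26,s).round(1)) for j in range(1,n) if st[j,4]>60])
a=cv2.convertScaleAbs(im,alpha=1.5); b=cv2.convertScaleAbs(cv2.resize(b[140:270,150:290],(413,384),interpolation=cv2.INTER_CUBIC),alpha=1.5)
cv2.imwrite('pics/c7.png',cv2.resize(np.hstack([a,b]),(800,332),interpolation=cv2.INTER_AREA))
E
```

```text
21.1 [516.3  -2.4 242.5] [-3.14  -0.007 -1.618] [-0.9  0.1 -0.3] [-0.04  0.04 -0.05] 0.001
line dev 107.66263191886306
[]
```

View pics/c7.png

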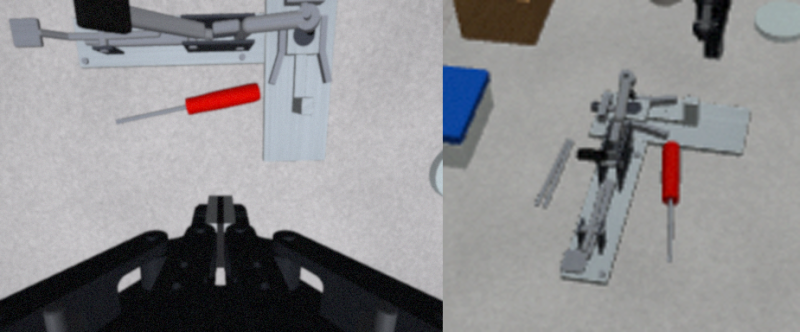

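The pliers are open again with the handle raised, and the holder tab is at (303,105). The jaw arm hides the specimen, so I'll do one numeric check from the earlier viewpoint.

Request:
{"name": "play_rows", "arguments": {
  "plan": [
    {"dx": 0.8, "dy": -0.15, "dz": 0.5, "ax": 0, "ay": 0, "az": 0},
    {"dx": 0.8, "dy": -0.15, "dz": 0.6, "ax": 0, "ay": 0, "az": 0},
    {"dx": 0.8, "dy": -0.15, "dz": 0.7, "ax": 0, "ay": 0, "az": 0},
    {"dx": 0.6, "dy": -0.15, "dz": 0.7, "ax": 0, "ay": 0, "az": 0},
    {"dx": 0, "dy": 0, "dz": 0, "ax": 0, "ay": 0, "az": 0}
  ]
}}

```text
t: 21.7
eef_pos: [534.9, -79.8, 168.1]
tool_rot: [-3.134, 0.0, -1.596]
force: [-1.2, 0.1, -1.2]
grip_width: 0.001
```

```bash
python3 st.py; python3 - <<'E'
from h import *
import pickle
s4=pickle.load(open('w4.pkl','rb'));i4=cv2.imread('pics/w4.png')
s,im=snap('wrist','w8.png')
for S,i in((s4,i4),(s,im)):
    m=cv2.inRange(cv2.cvtColor(i,cv2.COLOR_BGR2HSV),(5,120,60),(20,255,255))[:200]
    n,l,st,c=cv2.connectedComponentsWithStats(m)
    for j in range(1,n):
        if st[j,4]>60:
            x,y,w,h,A=st[j];
            print(st[j],'left',onz('wrist',(x,y+h/2),26,S).round(1),'right',onz('wrist',(x+w,y+h/2),26,S).round(1),'near',onz('wrist',(x+w/2,y+h),26,S).round(1))
E
```

```text
21.7 [534.9 -79.8 168.1] [-3.134  0.    -1.596] [-1.2  0.1 -1.2] [ 0.02 -0.02 -0.03] 0.001
line dev 30.710818101488172
[243  41  27  30 359] left [ 648.2 -102.1   26. ] right [ 647.7 -123.4   26. ] near [ 636.8 -112.5   26. ]
```

```bash
python3 - <<'E'
from h import *
s=ctrl.read_state();im=cv2.imread('pics/w8.png')
u=proj('wrist',[648,-113,26],s);print(u,proj('wrist',[563,-111,56],s))
h=cv2.cvtColor(im,cv2.COLOR_BGR2HSV);x,y=map(int,u)
for yy in range(y-16,y+20,3):print(yy,[tuple(int(q) for q in h[yy,xx]) for xx in range(x-16,x+18,4)])
E
```

```text
(np.float64(293.3192902553397), np.float64(53.240291050171805)) (np.float64(294.476295512275), np.float64(156.95875671523052))
37 [(112, 36, 106), (111, 31, 106), (114, 19, 68), (135, 24, 64), (95, 53, 29), (108, 53, 62), (108, 27, 125), (104, 25, 132), (105, 31, 133)]
40 [(112, 26, 108), (112, 32, 89), (116, 28, 63), (130, 12, 62), (126, 26, 50), (120, 56, 32), (107, 36, 63), (103, 28, 128), (104, 29, 133)]
43 [(113, 25, 90), (120, 13, 59), (120, 9, 58), (110, 12, 62), (83, 20, 50), (0, 0, 0), (128, 24, 43), (109, 30, 118), (108, 24, 130)]
46 [(120, 19, 54), (130, 13, 59), (120, 25, 52), (100, 18, 43), (150, 15, 17), (95, 255, 11), (126, 35, 36), (111, 29, 88), (99, 27, 130)]
49 [(110, 27, 56), (116, 33, 54), (111, 49, 52), (135, 81, 19), (45, 93, 11), (8, 227, 9), (109, 45, 45), (110, 31, 73), (105, 27, 132)]
52 [(112, 48, 59), (117, 52, 54), (115, 52, 54), (115, 53, 53), (105, 102, 20), (116, 69, 26), (117, 49, 52), (113, 31, 75), (104, 25, 134)]
55 [(105, 46, 55), (114, 49, 52), (112, 54, 52), (104, 50, 56), (104, 60, 47), (108, 56, 59), (123, 54, 57), (107, 39, 92), (106, 25, 132)]
58 [(103, 46, 67), (105, 46, 56), (117, 43, 59), (101, 65, 55), (113, 42, 54), (110, 53, 58), (123, 46, 56), (108, 28, 118), (108, 23, 132)]
61 [(108, 29, 104), (109, 48, 59), (123, 56, 55), (117, 50, 56), (109, 55, 51), (108, 45, 57), (105, 36, 70), (103, 27, 132), (110, 23, 133)]
64 [(109, 21, 132), (110, 40, 77), (118, 51, 60), (113, 55, 56), (110, 44, 52), (110, 47, 65), (106, 27, 123), (107, 27, 134), (105, 30, 135)]
67 [(104, 32, 135), (104, 25, 132), (108, 32, 105), (111, 33, 77), (113, 24, 85), (109, 29, 123), (105, 26, 140), (99, 25, 133), (107, 26, 137)]
70 [(105, 24, 130), (109, 30, 138), (105, 30, 135), (104, 25, 133), (106, 25, 131), (106, 24, 136), (104, 24, 138), (103, 26, 135), (107, 27, 134)]
```

```bash
python3 - <<'E'
from h import *
_,t=snap('top','t8.png');_,sd=snap('side','s8.png')
for f in('t.png','s.png','w4.png','w5.png','s5.png','w6.png','s6.png','w7.png','s7.png','w8.png','t8.png','s8.png'):
    i=cv2.imread('pics/'+f);h=cv2.cvtColor(i,cv2.COLOR_BGR2HSV)
    m=cv2.inRange(h,(4,90,30),(22,255,255));n,l,st,c=cv2.connectedComponentsWithStats(m)
    print(f,[(c[j].round(0).tolist(),int(st[j,4]),h[l==j].mean(0).round().tolist()) for j in range(1,n) if st[j,4]>5])
s=ctrl.read_state()
g=cv2.imread('pics/w8.png').max(2)
np.set_printoptions(linewidth=250)
print(g[20:72:2,262:330:3])
E
```

```text
t.png [([373.0, 72.0], 2469, [14.0, 102.0, 79.0]), ([291.0, 171.0], 37, [7.0, 120.0, 89.0]), ([385.0, 252.0], 16, [10.0, 97.0, 43.0])]
s.png [([510.0, 64.0], 28, [19.0, 119.0, 57.0]), ([501.0, 133.0], 1239, [18.0, 128.0, 74.0]), ([177.0, 134.0], 1412, [16.0, 142.0, 64.0]), ([309.0, 141.0], 105, [13.0, 208.0, 42.0]), ([240.0, 184.0], 20, [9.0, 156.0, 91.0])]
w4.png [([258.0, 58.0], 412, [9.0, 159.0, 104.0])]
w5.png [([438.0, 172.0], 244, [8.0, 158.0, 121.0])]
s5.png [([510.0, 64.0], 28, [19.0, 118.0, 61.0]), ([501.0, 133.0], 1248, [18.0, 126.0, 80.0]), ([171.0, 138.0], 984, [16.0, 139.0, 70.0]), ([309.0, 141.0], 107, [13.0, 209.0, 46.0]), ([224.0, 181.0], 20, [9.0, 151.0, 94.0])]
w6.png []
s6.png [([510.0, 64.0], 28, [19.0, 118.0, 63.0]), ([501.0, 133.0], 1248, [18.0, 125.0, 82.0]), ([168.0, 139.0], 767, [16.0, 139.0, 70.0]), ([309.0, 141.0], 107, [14.0, 207.0, 47.0])]
w7.png []
s7.png [([510.0, 64.0], 28, [19.0, 119.0, 58.0]), ([501.0, 133.0], 1232, [18.0, 127.0, 75.0]), ([177.0, 134.0], 1412, [16.0, 141.0, 65.0]), ([309.0, 141.0], 106, [13.0, 208.0, 43.0])]
w8.png []
t8.png [([373.0
[... 2033 characters left out ...]
8 131 133 101 105 112 111 135 131]
 [109 109 131 135 127  67  54  51  52  55  56  51  54  56  96 131 133  92 108 109 112 131 134]
 [111 113 130 136 133  92  54  53  55  54  53  58  59  61 120 129 133  91 107 107 115 135 135]
 [110 116 133 137 134 117  63  56  56  56  56  57  59  81 135 133 134  88 108 109 114 133 134]
 [106 117 133 138 135 132  99  59  56  56  59  55  71 123 133 135 136  87 110 113 112 134 134]
 [110 114 133 137 135 135 131 100  64  58  60  76 113 136 136 133 133  84 109 108 111 136 136]
 [109 113 131 137 133 132 134 137 119 106 113 124 135 137 135 133 135  81 111 108 113 134 138]
 [110 114 132 139 134 130 136 137 134 133 134 135 134 138 135 134 132  88 109 110 113 132 138]]
```

```bash
python3 - <<'E'
from h import *
s=ctrl.read_state()
print([onz('wrist',u,26,s).round(1) for u in((276.5,55),(304.5,55),(290.5,67.5))],s['force'].round(1),s['dq'].round(3))
print(ctrl.close_job())
E
```

```text
[array([649.3, -97.3,  26. ]), array([ 648.8, -121.6,   26. ]), array([ 638.9, -109.5,   26. ])] [-0.9  0.5  0.1] [-0.004 -0.017 -0.004 -0.009  0.003 -0.001  0.003]
the job is handed in; nothing more can be done
None
```

I slid the holder home, locked the pliers, opened them again with the release lever, and handed the job in at about 22 s of the 72 s. One check was unclear: I could not see the specimen directly at the end.

- **Holder:** it stopped against the screw at x ≈ 563 mm (tool position). I held a steady push of about 8 N with no further movement, then let go. No force reading went above 9 N while pushing it. After the pliers opened, a last measurement put the block centre at about x 649 mm. Just after I let go it was at about 648 mm, so it stayed under the jaw within measurement error.
- **Handle:** resistance peaked at about 6 N, fell away, and the handle went down onto its hard stop (12 N at most). It stayed down with the hand off.
- **Release lever:** it met the locked handle at about 8 N, then the resistance dropped to about 0.7 N. The next pictures showed the handle raised and the pliers open. The arm was then clear of everything.
- **Specimen:** the copper top was no longer visible in any camera after the lock. A plain dark disc filled its place in the block, and I saw no copper lying anywhere else. I take this as the specimen pressed in flush and hidden by the dark surround, but I did not measure its height.
- **Bystanders:** the screwdriver and tweezers looked undisturbed. I did not measure any of the other things again, but the arm did not go near them.

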